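# Take the disc-retaining cap off the vegetable slicer

## Task

The vegetable slicer's cutting disc has to come off for washing. On its control panel press fully, one at a time and in this order, the stop key (large round), the tool-change key (long bar) and the enter key (square), leaving the start key (small round) alone; then unscrew the black winged cap that holds the disc, whose thread may be left- or right-handed: try it one way and, if it will not give, the other. Lift the cap off and finish while still holding it in the gripper, at least 4 cm clear above the spindle, without knocking over or shoving aside the bottles and the pan.

Things in the scene. Friction and masses are not known exactly. Their poses are not given: they have to be found in the camera images.
- machine: Table-top vegetable slicer of cast aluminium, feed head taken off, fixed to the worktop. Origin on the worktop under the spindle axis; its front with the control panel faces -x, y is to the left for someone looking along +x, z up; yaw within 0.35 rad. Housing x -215 to 155 mm, y -125 to 125 mm; a chute sticks out to y = -193 mm, 130 mm high.
- spindle_seat (a point): Centre of the disc hub's top on the spindle axis, 178 mm above the worktop, where the cap's underside rests when screwed home. Same axes as the machine. It lies in the open round disc chamber, 107 mm outer radius, whose rim is 184 mm above the worktop.
- post_top (a point): Top of the 60 mm square hinge post behind the chamber, 232 mm above the worktop, at machine x = 124, y = 105 mm: the only part of the machine taller than the chamber's rim and the cap.
- cap: Black plastic retaining cap, 84 to 168 g: a round ribbed skirt 52 mm in diameter, 27 mm high, and on it a flat upright wing 50 mm long along the cap's x, 14 mm thick along its y, from 27 to 51 mm above the underside. Origin at the centre of the underside, z up. At the start it is screwed home, its wing (its x) along the machine's y.
- cap_wing (a point): Middle of the cap's wing on the cap's axis, 40 mm above the cap's underside: the place to pinch, across the wing's 14 mm thickness (fingers closing along the cap's y). Same axes as the cap. Let go part way, the cap stays where it is on the thread.
- stud_tip (a point): Tip of the steel stud inside the cap, 21 mm above the seat; it does not turn. Quick thread of either hand, different from start to start, not visible. The wrong way the cap stops dead within 0.05 rad (over 0.5 N m at 0.1 rad). The right way it turns with under 0.1 N m, climbing 4.6 mm per rad; from 1.15 to 1.55 rad from home (aim for 1.35) it lifts straight off; at 1.6 rad it stops.
- key_stop_top (a point): Centre of the top of the stop key, the large round key (32 mm across), at machine y = +66 mm, the left end of the row. All keys are grey, stand 10 mm out of the panel, 44 mm apart, tops about 136 mm above the worktop. The panel slopes down 0.21 rad to the front; z here is its normal. Straight-down presses work.
- key_start_top (a point): Centre of the top of the start key, the small round key (20 mm across), second from the left (machine y = +22 mm). Not to be pressed.
- key_enter_top (a point): Centre of the top of the enter key, square (19 mm), third from the left (machine y = -22 mm).
- key_toolchange_top (a point): Centre of the top of the tool-change key, a bar 36 mm long (from front to back) and 14 mm wide, at the right end of the row (machine y = -66 mm).
- key_stop (a joint): Travel of the stop key: 0 up, 0.005 m fully down. Each key is sprung: about 1.3 N to start, 4 N fully down.
- key_start (a joint): Travel of the start key, likewise.
- key_enter (a joint): Travel of the enter key, likewise.
- key_toolchange (a joint): Travel of the tool-change key, likewise.
- sauce_bottle: White squeeze bottle with a pointed nozzle, 58 mm in diameter, 190 mm high, standing to the right of the machine. Origin at its underside. A bystander.
- oil_bottle: The like, 175 mm high, standing to the left of the machine. A bystander.
- pan: Open steel food pan, 162 x 118 mm over its rims, 65 mm high, to the left of the machine. Origin at its underside. A bystander.
Things that resemble listed ones, but are neither listed nor needed, are in the scene too. What is shaped like the cap but green or yellow is not meant.

How it is judged:
By the outcome, as a careful person would: the job done as asked, in the order asked, and still so for the second after the job is handed in, while the arm keeps its last pose, push and grip.
It also fails if it takes over 58 s, if anything falls off the work surface, if the arm or the gripper's body presses on something with over 40 N, if the wrist force passes 120 N, or if a joint passes its speed limit or range.

## Robot

A 6-joint arm with a two-finger parallel gripper is mounted at the origin on the work surface. World frame = base frame: x ahead of the robot, y to its left, z up, the work surface at z = 0. Lengths are in mm, angles in rad, forces in N, time in s.
With the tool pointing down it reaches from about 300 to 775 mm from the base axis. Payload 14.6 kg.
Tool frame: the origin (TCP) lies at the very end of the fingers, on their centre line; the grasp point (between the pads) lies 19 mm behind it; z points along the fingers, y is the line along which they close (so a half turn about z gives the same grasp; the last joint's range is limited). The gripper opens to 94 mm and grips with 3 to 60 N. Pads are 16 mm wide; open, the fingers measure 119 mm over their backs; the gripper's body (75 mm by 177 mm) begins 78 mm behind the grasp point.
Start: joints at [1.121, 0.3, 1.521, -0, 1.321, -0.067], TCP at [205.432, 510.183, 205.446] pointing down, gripper open.
Joint ranges: [-3.03, 3.03], [-0.79, 2.21], [0.23, 2.52], [-1.04, 4.18], [0, 3.07], [-2.55, 2.55]. Speed limits (rad/s): [2.22, 2.22, 2.57, 3.14, 3.14, 3.14].

## Interface

Orientations are given as [roll, pitch, yaw] about the fixed x, y, z axes, in that order (R = Rz(yaw) Ry(pitch) Rx(roll)).
In Python, from cell import manip, camera, get_calibration gives the robot as it stands. The module is installed in compiled form; this text tells all that it offers.
- The arm moves only by the tool jog_arm, never from a script. Its argument "plan" is one flat list of numbers, 6 for each row, row after row: the shift along the world's x, y, z in m, then the turn, a rotation vector about the world's x, y, z in degrees. A call has 1 to 20 rows; each row is the pose to reach, as a shift and turn from the pose commanded when the call began; what a row does not reach only later rows make up. A row lasts 1/10 s, in which the tool goes at most 50 mm and 8.59 degrees, less where a joint would pass 70% of its speed; a pose out of reach is approached as far as the arm can. A call with a gripper value outside its range is refused whole. "claw" is the finger opening in m, from 0 to 0.094, set as the call begins (left out, the last holds). The fingers move at their own pace and stop on an object; "force" is the grip in N (left out, the last holds). Time passes only in rows, so rows that repeat a pose let the fingers close. It gives the time, the measured TCP pose, the force, the opening and the grip force at its end, in the units of the state.
- manip.read_state(): the state, without advancing time (a new reading comes with each control period).
- camera(name): name is "side" or "top"; returns (picture, depth): 400x640x3 uint8, red, green, blue; 400x640 float32, mm along the optical axis (not along the pixel's ray), 0 where there is no reading.
- get_calibration(name): a dict with "fx", "fy", "cx", "cy" (pixels), "k1" (the pictures are not rectified: a ray, as slopes to the right and down, at radius r is drawn at 1 + k1 r^2 times it, then the intrinsics apply), "origin" and "attitude" of the camera in the world. Camera axes: x right, y down, z forward; pixel columns grow to the right and rows downward; lengths in mm; the calibration is good to about 2 mm. A picture is of the moment at which its call begins. get_calibration takes no time and is no camera call.
- manip.sign_off(): hands the job in; it is judged then, once.
The state is a dict: "clock": time; "joints": joint angles; "qd": joint speeds; "effort": joint torques, N m; "eef_pos": TCP position; "eef_rot": TCP orientation; "wrist_force": force on the tool from outside, world axes, zero at the start; "moment": the same for the moment, N m; "finger_gap": finger opening in mm; "finger_force": force on a finger pad.
Only numpy, scipy, OpenCV 4.12 (cv2) and the standard library are available. Lean on these libraries where they do the work, as an engineer would, in place of code of your own. Each camera call takes 0.05 s, during which the arm holds its last target. There are 200 camera calls.

## Working session

There is one attempt and no reset: what is moved stays moved. The work goes in short steps, Python scripts to look and compute and a tool call to move; the robot and the scene stay as the last step left them, time stands still between calls to the robot, and variables do not carry over. Pictures are saved under pics/ and viewed, at most 10 in all, crops included, and the job is handed in when it is done.

Besides the shell and the picture viewer there is one more tool, called after ">>>" by a JSON object that holds its "method" and its "body". jog_arm: Moves the arm, as the interface text tells. Its arguments: {"type":"object","properties":{"plan":{"type":"array"},"claw":{"type":"number"},"force":{"type":"number"}},"required":["plan"]}

```bash
mkdir -p pics
cat > h.py <<'E'
import numpy as np,cv2
from scipy.spatial.transform import Rotation as R
from cell import manip,camera,get_calibration
def att(c):
    a=np.array(c['attitude'],float)
    return a if a.shape==(3,3) else R.from_euler('xyz',a).as_matrix()
def cloud(n,d):
    c=get_calibration(n);K=np.array([[c['fx'],0,c['cx']],[0,c['fy'],c['cy']],[0,0,1.]])
    v,u=np.mgrid[:d.shape[0],:d.shape[1]]
    p=cv2.undistortPoints(np.stack([u,v],-1).reshape(-1,1,2).astype(float),K,np.array([c['k1'],0,0,0,0.])).reshape(*d.shape,2)
    P=np.dstack([p[...,0]*d,p[...,1]*d,d])
    W=P@att(c).T+np.array(c['origin']);W[d<=0]=np.nan
    return W
E
python3 - <<'E'
from h import *
for n in('top','side'):
    im,d=camera(n);np.savez(n+'0.npz',im=im,d=d);cv2.imwrite(f'pics/{n}0.png',im[...,::-1]);print(get_calibration(n))
print(manip.read_state())
E
```

```text
{'fx': 488.39155358653835, 'fy': 488.39155358653835, 'cx': 318.3406625787522, 'cy': 200.164395296855, 'k1': -0.013512971260505552, 'origin': array([ 424.20896717,   14.19967545, 1406.42088989]), 'attitude': array([-2.98600557, -0.00796153, -1.55980276])}
{'fx': 395.8269139938076, 'fy': 395.8269139938076, 'cx': 320.4850390172144, 'cy': 198.5938344617786, 'k1': -0.016447820522606123, 'origin': array([ 466.56511853, -610.96555943,  893.70017385]), 'attitude': array([-2.44294998,  0.01569433, -0.25608392])}
{'clock': 0.1, 'joints': array([ 1.12138198e+00,  3.00395889e-01,  1.52153039e+00,  2.15043323e-05,
        1.32070767e+00, -6.65714939e-02]), 'qd': array([ 0.00027841, -0.00130473, -0.00235657, -0.00063548,  0.00092384,
       -0.00030526]), 'effort': array([ 9.26609246e-04, -5.32640219e+01, -3.53290451e+01,  7.10254395e-02,
        2.34098959e-02, -5.10548080e-05]), 'eef_pos': array([205.33488836, 509.9716474 , 204.94903149]), 'eef_rot': array([-3.14055505e+00, -9.00531145e-05,  2.75874442e+00]), 'wrist_force': array([-0.7688965 , -0.35291215, -0.54460937]), 'moment': array([ 0.00265624,  0.02107794, -0.00857054]), 'finger_force': 0.0, 'finger_gap': 93.98315658987251}
```

View pics/top0.png

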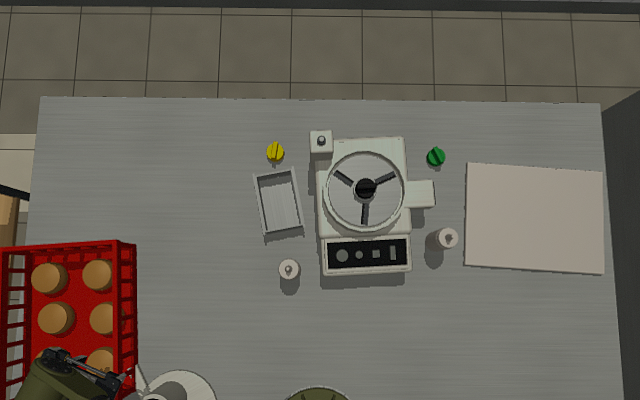

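View pics/side0.png

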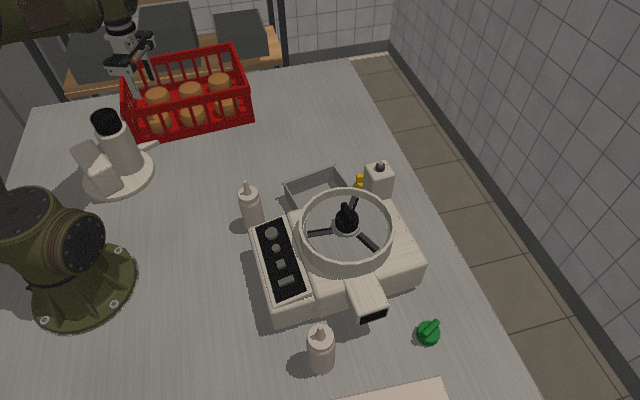

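The top view shows the cap at about (365,188). The keys run left to right at (342,255) stop, (359,254) start, (376,254) enter and (393,252) tool-change. The bottles are at (289,269) and (447,238), and the pan is at (279,203). The side view agrees.

Run:
```python
from h import *
from scipy.optimize import least_squares
D={n:np.load(n+'0.npz') for n in('top','side')}
C={n:cloud(n,D[n]['d']) for n in D}
for n,(u0,u1,v0,v1) in {'top':(318,412,145,240),'side':(290,400,180,285)}.items():
    P=C[n][v0:v1,u0:u1].reshape(-1,3);P=P[np.abs(P[:,2]-184)<4]
    c=np.nanmedian(P,0)[:2]
    for _ in range(6):
        r=np.hypot(*(P[:,:2]-c).T);Q=P[(r>96)&(r<112)]
        s=least_squares(lambda p:np.hypot(*(Q[:,:2]-p[:2]).T)-p[2],[*c,103],loss='soft_l1');c=s.x[:2]
    print(n,'rim',s.x,len(Q),np.median(Q[:,2]))
def px(n,u,v,k=1):return np.nanmedian(C[n][v-k:v+k+1,u-k:u+k+1].reshape(-1,3),0).round(1)
for nm,(u,v) in dict(stop=(342,255),start=(359,254),enter=(376,254),tool=(393,252),cap=(365,188),post=(321,141),oil=(289,268),sauce=(448,237)).items():print(nm,px('top',u,v))
for nm,(u,v) in dict(stop=(271,233),start=(276,248),enter=(281,264),tool=(286,281),cap=(347,210)).items():print('side',nm,px('side',u,v))
im=D['top']['im'];a=cv2.resize(im[130:280,310:460,::-1],(600,600),interpolation=cv2.INTER_CUBIC);cv2.imwrite('pics/c1.png',a)
```

```text
top rim [ 646.01520956 -111.35775055  103.88332715] 675 183.56553993289117
side rim [ 644.4781039  -114.33833552  103.87452889] 939 183.50332497386967
stop [480.7 -56.5 136. ]
start [ 483.7 -100.7  135. ]
enter [ 484.3 -144.9  135.6]
tool [ 490.1 -189.5  133.5]
cap [ 641.3 -107.8  225.5]
post [757.8   1.9 230.2]
oil [445.2  78.1 171.4]
sauce [ 527.8 -324.6  166.6]
side stop [478.2 -62.9 135.9]
side start [ 481.9 -106.2  135.7]
side enter [ 484.9 -151.7  136.4]
side tool [ 487.2 -194.5  133.5]
side cap [ 644.3 -114.6  229.3]
```

View pics/c1.png

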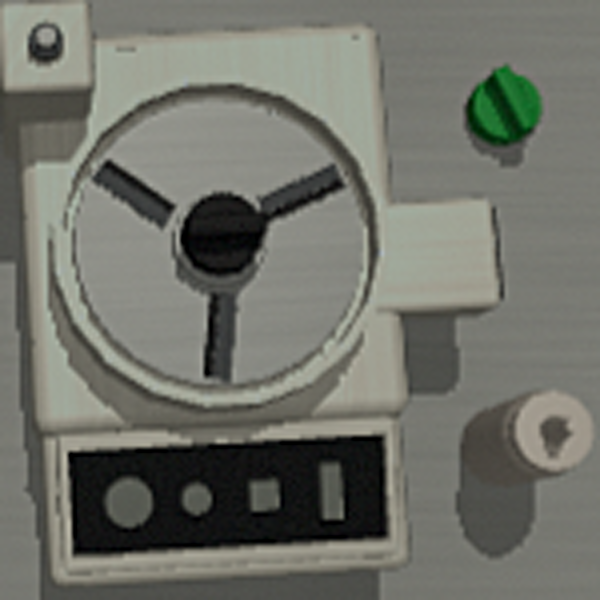

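>>> {"method": "jog_arm", "body": {"plan": [0, 0, 0.05, 0, 0, 0, 0.2745, -0.569, 0.06, 0, 0, -64, 0.2745, -0.569, 0.06, 0, 0, -64, 0.2745, -0.569, 0.06, 0, 0, -64, 0.2745, -0.569, 0.06, 0, 0, -64, 0.2745, -0.569, 0.06, 0, 0, -64, 0.2745, -0.569, 0.06, 0, 0, -64, 0.2745, -0.569, 0.06, 0, 0, -64, 0.2745, -0.569, 0.06, 0, 0, -64, 0.2745, -0.569, 0.06, 0, 0, -64, 0.2745, -0.569, 0.06, 0, 0, -64, 0.2745, -0.569, 0.06, 0, 0, -64, 0.2745, -0.569, 0.06, 0, 0, -64, 0.2745, -0.569, 0.06, 0, 0, -64, 0.2745, -0.569, 0.06, 0, 0, -64, 0.2745, -0.569, 0.06, 0, 0, -64, 0.2745, -0.569, -0.04, 0, 0, -64, 0.2745, -0.569, -0.06, 0, 0, -64, 0.2745, -0.569, -0.06, 0, 0, -64, 0.2745, -0.569, -0.06, 0, 0, -64], "claw": 0, "force": 40}}

```text
clock: 2.1
eef_pos: [478.3, -57.4, 143.1]
eef_rot: [-3.137, -0.001, 1.643]
wrist_force: [0.1, 0.2, 1.1]
finger_gap: 0.4
finger_force: 0.0
```

Run:
```python
from h import *
im,d=camera('side');a=cv2.resize(im[150:330,200:400,::-1],(660,594),interpolation=cv2.INTER_CUBIC);cv2.imwrite('pics/s1.png',a)
s=manip.read_state();print(s['eef_pos'],s['wrist_force'],s['clock'])
```

```text
[479.44555879 -57.74486634 145.35749812] [0.72404929 0.49824434 0.32616324] 2.15
```

View pics/s1.png

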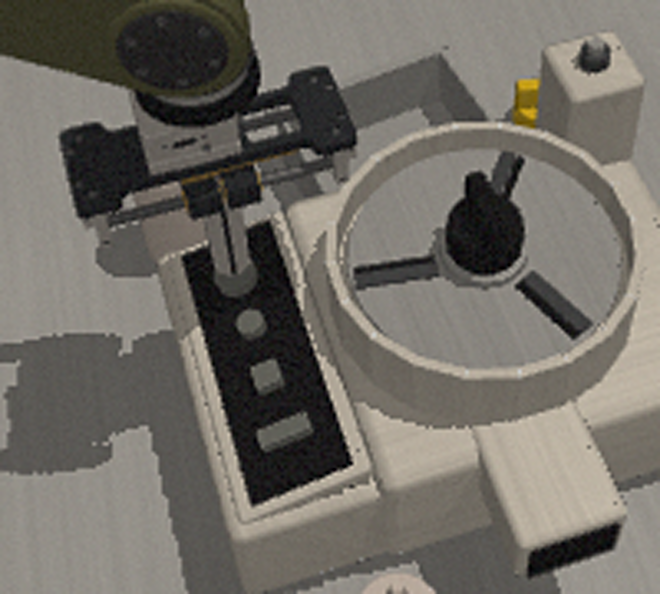

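>>> {"method": "jog_arm", "body": {"plan": [0, 0, -0.006, 0, 0, 0, 0, 0, -0.009, 0, 0, 0, 0, 0, -0.009, 0, 0, 0]}}

```text
clock: 2.45
eef_pos: [480.1, -58.7, 136.9]
eef_rot: [3.141, 0.0, 1.642]
wrist_force: [1.0, -0.7, 0.4]
finger_gap: 0.1
finger_force: 0.0
```

The fingertips are centred over the stop key, at crop position (235,280).

>>> {"method": "jog_arm", "body": {"plan": [0, 0, -0.002, 0, 0, 0, 0, 0, -0.004, 0, 0, 0, 0, 0, -0.004, 0, 0, 0]}}

```text
clock: 2.75
eef_pos: [480.3, -58.9, 132.7]
eef_rot: [3.141, 0.0, 1.642]
wrist_force: [2.2, 0.4, 3.0]
finger_gap: 0.1
finger_force: 1.5
```

>>> {"method": "jog_arm", "body": {"plan": [0, 0, -0.002, 0, 0, 0, 0, 0, -0.002, 0, 0, 0]}}

```text
clock: 2.95
eef_pos: [480.4, -58.9, 131.0]
eef_rot: [3.14, 0.0, 1.642]
wrist_force: [0.8, 0.5, 8.3]
finger_gap: 0.6
finger_force: 3.8
```

>>> {"method": "jog_arm", "body": {"plan": [0, 0, -0.001, 0, 0, 0, 0, 0, -0.001, 0, 0, 0]}}

```text
clock: 3.15
eef_pos: [480.5, -58.9, 130.7]
eef_rot: [3.14, 0.0, 1.642]
wrist_force: [-3.4, 1.1, 15.9]
finger_gap: 0.5
finger_force: 8.3
```

>>> {"method": "jog_arm", "body": {"plan": [0, 0, 0.025, 0, 0, 0, 0, 0, 0.03, 0, 0, 0, 0.003, -0.045, 0.03, 0, 0, 0, 0.007, -0.09, 0.03, 0, 0, 0, 0.0095, -0.131, 0.03, 0, 0, 0, 0.0095, -0.131, 0.012, 0, 0, 0, 0.0095, -0.131, 0.01, 0, 0, 0, 0.0095, -0.131, 0.01, 0, 0, 0]}}

```text
clock: 3.95
eef_pos: [489.0, -189.3, 138.7]
eef_rot: [-3.14, -0.001, 1.642]
wrist_force: [0.1, 0.0, 0.1]
finger_gap: 0.2
finger_force: 0.0
```

>>> {"method": "jog_arm", "body": {"plan": [0, 0, -0.004, 0, 0, 0, 0, 0, -0.006, 0, 0, 0, 0, 0, -0.006, 0, 0, 0]}}

```text
clock: 4.25
eef_pos: [489.8, -189.4, 133.8]
eef_rot: [3.141, 0.0, 1.643]
wrist_force: [0.8, 0.7, 3.2]
finger_gap: 0.4
finger_force: 1.3
```

>>> {"method": "jog_arm", "body": {"plan": [0, 0, -0.002, 0, 0, 0, 0, 0, -0.002, 0, 0, 0]}}

```text
clock: 4.45
eef_pos: [489.7, -189.7, 131.7]
eef_rot: [3.141, 0.0, 1.642]
wrist_force: [1.2, 1.1, 4.3]
finger_gap: 0.1
finger_force: 1.8
```

>>> {"method": "jog_arm", "body": {"plan": [0, 0, -0.002, 0, 0, 0, 0, 0, -0.002, 0, 0, 0]}}

```text
clock: 4.65
eef_pos: [489.9, -189.8, 130.9]
eef_rot: [3.14, 0.001, 1.642]
wrist_force: [-3.4, 2.8, 17.4]
finger_gap: 0.7
finger_force: 8.2
```

>>> {"method": "jog_arm", "body": {"plan": [0, 0, 0.025, 0, 0, 0, 0, 0, 0.03, 0, 0, 0, -0.003, 0.044, 0.03, 0, 0, 0, -0.003, 0.044, 0.012, 0, 0, 0, -0.003, 0.044, 0.01, 0, 0, 0, -0.003, 0.044, 0.01, 0, 0, 0]}}

```text
clock: 5.25
eef_pos: [486.1, -146.0, 138.9]
eef_rot: [-3.14, -0.0, 1.642]
wrist_force: [0.2, -0.1, 0.6]
finger_gap: 0.3
finger_force: 0.0
```

>>> {"method": "jog_arm", "body": {"plan": [0, 0, -0.004, 0, 0, 0, 0, 0, -0.007, 0, 0, 0, 0, 0, -0.007, 0, 0, 0]}}

```text
clock: 5.55
eef_pos: [486.7, -146.3, 132.6]
eef_rot: [3.141, 0.0, 1.641]
wrist_force: [0.3, -1.3, 3.1]
finger_gap: 0.2
finger_force: 1.6
```

>>> {"method": "jog_arm", "body": {"plan": [0, 0, -0.002, 0, 0, 0, 0, 0, -0.002, 0, 0, 0]}}

```text
clock: 5.75
eef_pos: [486.9, -146.2, 131.2]
eef_rot: [3.14, 0.001, 1.642]
wrist_force: [1.4, -1.3, 7.1]
finger_gap: 0.4
finger_force: 3.7
```

>>> {"method": "jog_arm", "body": {"plan": [0, 0, -0.001, 0, 0, 0, 0, 0, -0.0015, 0, 0, 0]}}

```text
clock: 5.95
eef_pos: [487.1, -146.3, 130.7]
eef_rot: [3.139, 0.001, 1.642]
wrist_force: [-4.7, -0.1, 23.1]
finger_gap: 0.2
finger_force: 11.6
```

>>> {"method": "jog_arm", "body": {"plan": [0, 0, 0.05, 0, 0, 0, 0, 0, 0.1, 0, 0, 0, 0.01, 0, 0.125, 0, 0, 0, 0.055, 0.01, 0.125, 0, 0, 0, 0.1, 0.02, 0.125, 0, 0, 0, 0.145, 0.03, 0.125, 0, 0, 0, 0.159, 0.033, 0.125, 0, 0, 0, 0.159, 0.033, 0.11, 0, 0, 0, 0.159, 0.033, 0.11, 0, 0, 0, 0.159, 0.033, 0.11, 0, 0, 0], "claw": 0.06}}

```text
clock: 6.95
eef_pos: [645.1, -112.9, 238.9]
eef_rot: [-3.141, -0.0, 1.642]
wrist_force: [0.6, -0.0, -0.0]
finger_gap: 60.4
finger_force: 0.0
```

Run:
```python
from h import *
im,d=camera('side');a=cv2.resize(im[150:300,260:420,::-1],(640,600),interpolation=cv2.INTER_CUBIC);cv2.imwrite('pics/s2.png',a)
s=manip.read_state();print(s['eef_pos'],s['eef_rot'],s['joints'],s['clock'])
```

```text
[ 645.22995034 -112.99130007  239.53751143] [3.14141180e+00 2.15173008e-06 1.64149035e+00] [-2.29284130e-01  5.22126851e-01  1.13358633e+00  5.15743630e-05
  1.48570605e+00 -2.99982529e-01] 7.0
```

View pics/s2.png

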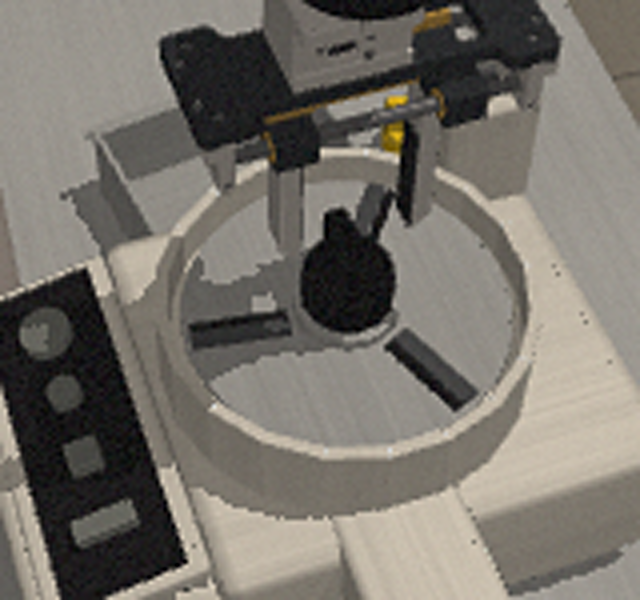

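The open fingers straddle the wing at crop position (340,230), so I'll descend and close.

>>> {"method": "jog_arm", "body": {"plan": [0, 0, -0.02, 0, 0, 0, 0, 0, -0.031, 0, 0, 0, 0, 0, -0.031, 0, 0, 0]}}

```text
clock: 7.3
eef_pos: [644.8, -112.9, 206.8]
eef_rot: [-3.139, -0.001, 1.642]
wrist_force: [0.3, 0.1, -0.1]
finger_gap: 60.1
finger_force: 0.0
```

>>> {"method": "jog_arm", "body": {"plan": [0, 0, 0, 0, 0, 0, 0, 0, 0, 0, 0, 0, 0, 0, 0, 0, 0, 0, 0, 0, 0, 0, 0, 0, 0, 0, 0, 0, 0, 0, 0, 0, 0, 0, 0, 0], "claw": 0, "force": 25}}

```text
clock: 7.9
eef_pos: [645.5, -112.8, 208.1]
eef_rot: [3.141, 0.0, 1.642]
wrist_force: [1.6, 0.8, 0.2]
finger_gap: 15.5
finger_force: 1.3
```

>>> {"method": "jog_arm", "body": {"plan": [0, 0, 0, 0, 0, 0, 0, 0, 0, 0, 0, 0, 0, 0, 0, 0, 0, 0]}}

```text
clock: 8.2
eef_pos: [645.7, -112.8, 208.0]
eef_rot: [3.141, 0.0, 1.642]
wrist_force: [3.7, -1.0, 0.1]
finger_gap: 13.5
finger_force: 25.0
```

>>> {"method": "jog_arm", "body": {"plan": [0, 0, 0.0003, 0, 0, 3, 0, 0, 0.0004, 0, 0, 5, 0, 0, 0.0004, 0, 0, 5]}}

```text
clock: 8.5
eef_pos: [645.8, -112.8, 208.1]
eef_rot: [3.141, -0.0, 1.73]
wrist_force: [6.1, 0.9, -2.7]
finger_gap: 13.9
finger_force: 25.5
```

Run:
```python
from h import *
s=manip.read_state()
for k in('eef_pos','eef_rot','wrist_force','moment','finger_gap','finger_force'):print(k,s[k])
```

```text
eef_pos [ 645.78693267 -112.76166546  208.14643374]
eef_rot [ 3.14074539e+00 -4.48783551e-05  1.72987966e+00]
wrist_force [ 6.12754815  0.89207835 -2.72472354]
moment [ 0.02175153 -1.24936626 -0.44058618]
finger_gap 13.895401214184439
finger_force 25.463716685771942
```

The positive turn meets −0.44 N m at 0.088 rad, so that's the wrong way. I'll try the other.

>>> {"method": "jog_arm", "body": {"plan": [0.0005, 0, -0.0004, 0, 0, -5, 0.0005, 0, 0.0002, 0, 0, -12, 0.0005, 0, 0.0008, 0, 0, -20, 0.0005, 0, 0.0012, 0, 0, -25, 0.0005, 0, 0.0012, 0, 0, -25]}}

```text
clock: 9.0
eef_pos: [645.7, -112.8, 209.3]
eef_rot: [-3.141, 0.0, 1.291]
wrist_force: [-0.2, -0.2, -0.7]
finger_gap: 13.7
finger_force: 25.0
```

Run:
```python
from h import *
s=manip.read_state()
for k in('eef_pos','eef_rot','wrist_force','moment','finger_gap','finger_force'):print(k,s[k])
```

```text
eef_pos [ 645.70136378 -112.80637005  209.3469292 ]
eef_rot [-3.14073393e+00  1.56977316e-04  1.29137594e+00]
wrist_force [-0.17086124 -0.22689688 -0.67250612]
moment [-0.08665724  0.10387227  0.05529621]
finger_gap 13.701141338305643
finger_force 24.98776227235794
```

It turns freely: a left-hand thread. I'll go on to 1.35 rad.

>>> {"method": "jog_arm", "body": {"plan": [0, 0, 0.0006, 0, 0, -8, 0, 0, 0.0013, 0, 0, -16, 0, 0, 0.0019, 0, 0, -24, 0, 0, 0.0026, 0, 0, -32, 0, 0, 0.0032, 0, 0, -40, 0, 0, 0.0039, 0, 0, -48, 0, 0, 0.0046, 0, 0, -57, 0, 0, 0.0046, 0, 0, -57.2, 0, 0, 0.0046, 0, 0, -57.2]}}

```text
clock: 9.9
eef_pos: [645.8, -112.9, 213.9]
eef_rot: [-3.141, 0.0, 0.3]
wrist_force: [-0.1, -0.7, -1.6]
finger_gap: 14.0
finger_force: 25.0
```

Run:
```python
from h import *
s=manip.read_state()
for k in('eef_pos','eef_rot','wrist_force','moment','finger_gap','finger_force'):print(k,s[k])
im,d=camera('side');a=cv2.resize(im[150:300,260:420,::-1],(640,600),interpolation=cv2.INTER_CUBIC);cv2.imwrite('pics/s3.png',a)
```

```text
eef_pos [ 645.79184438 -112.85971186  213.93997285]
eef_rot [-3.14138692e+00  4.91625461e-04  2.99834063e-01]
wrist_force [-0.12183218 -0.73034299 -1.59922806]
moment [-0.05230828  0.1868268   0.01465224]
finger_gap 13.97056289008416
finger_force 24.987171292304993
```

View pics/s3.png

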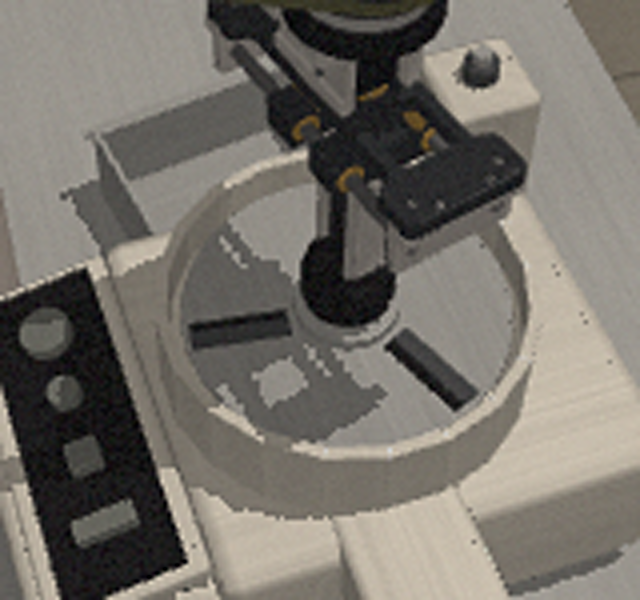

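The cap has turned with the gripper and is free of torque. I'll lift it gently first.

>>> {"method": "jog_arm", "body": {"plan": [0, 0, 0.002, 0, 0, 0, 0, 0, 0.004, 0, 0, 0, 0, 0, 0.004, 0, 0, 0], "force": 35}}

```text
clock: 10.25
eef_pos: [646.1, -112.8, 218.6]
eef_rot: [3.141, -0.001, 0.296]
wrist_force: [0.0, 0.1, -0.5]
finger_gap: 13.3
finger_force: 35.0
```

>>> {"method": "jog_arm", "body": {"plan": [0, 0, 0.01, 0, 0, 0, 0, 0, 0.025, 0, 0, 0, 0, 0, 0.045, 0, 0, 0, 0, 0, 0.065, 0, 0, 0, 0, 0, 0.08, 0, 0, 0, 0, 0, 0.09, 0, 0, 0, 0, 0, 0.09, 0, 0, 0, 0, 0, 0.09, 0, 0, 0, 0, 0, 0.09, 0, 0, 0]}}

```text
clock: 11.15
eef_pos: [645.7, -112.8, 307.1]
eef_rot: [-3.141, 0.001, 0.294]
wrist_force: [-0.4, 0.0, -1.3]
finger_gap: 13.7
finger_force: 35.0
```

Run:
```python
from h import *
s=manip.read_state()
for k in('eef_pos','wrist_force','finger_gap','finger_force'):print(k,s[k])
im,d=camera('side');cv2.imwrite('pics/s4.png',im[...,::-1])
```

```text
eef_pos [ 645.73377214 -112.80329402  307.09977411]
wrist_force [-0.41432948  0.0371879  -1.26556941]
finger_gap 13.70961918355748
finger_force 34.98729586601257
```

View pics/s4.png

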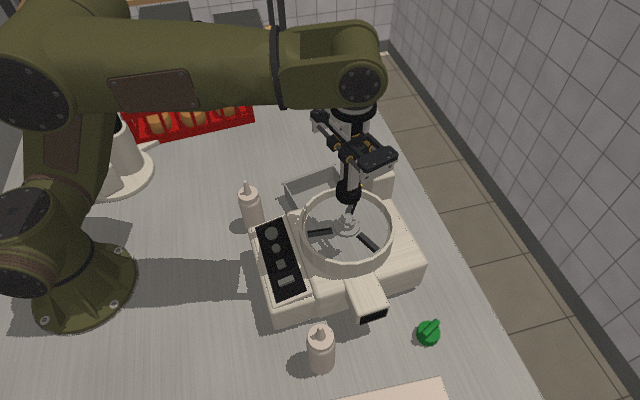

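The gripper is holding the cap at (348,190), clear of the bare stud at (347,225). The bottles and pan haven't moved.

```bash
python3 -c "
from cell import manip;print(manip.sign_off())"
```

```text
the job is handed in; nothing more can be done
None
```

I pressed stop, tool-change and enter fully in that order, then unscrewed the cap (left-hand thread); the gripper was holding it about 10 cm above its seat when I handed the job in at about 11 s, with bottles and pan undisturbed.

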